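# Fill the empty holders of the tube mixer

### The job

The tube mixer still has empty holders: find them and fit one of the spare tubes from the white stand into each, lying fully home between its spring cup and the blue stop, with the orange cap at the stop like the tubes already in it. Each tube has to go in like a battery: plain end under the cup's roof, push the spring back, then lower the cap end behind the stop. Leave the seated tubes, the amber vial, the spare that is left over on the stand and the other things on the bench where they are.

Things in the scene. Friction and masses are not known exactly. Their poses are not given: they have to be found in the camera images.
- mixer: tube mixer, mint-green base, grey deck 176 x 250 mm, top 60 mm above the bench; origin under its centre on the bench, z up. Four like holders along its y, 60 mm apart, each for one tube lying level along the mixer's x, axis 30 mm above the deck; details under holder0 to holder3. Two are empty at the start; which ones varies. White blocks behind the cups: x = -78 to -90 mm, 46 mm tall
- holder0 (a point): holder 0: place of the mid-point of a tube fully seated in it; x runs along the holder from spring cup to stop, z up. All x and heights given for holders are from this point. Every holder has two white V saddles, 10 mm thick, at x = -34 and +36 mm, tops 2 mm below the tube axis, nothing between them
- holder1 (a point): holder 1: place of the mid-point of a tube fully seated in it; x runs along the holder from spring cup to stop, z up. At the +x end of every holder: a blue fixed stop 34 mm wide, 8 mm thick, inner face at x = +58 mm, top 1 mm below the tube axis
- holder2 (a point): holder 2: place of the mid-point of a tube fully seated in it; x runs along the holder from spring cup to stop, z up. At the -x end of every holder: a yellow sprung cup, open below; its roof and two cheeks reach 12 mm out from its flat face; inside 36 mm wide, roof underside 21 mm above the tube axis, roof top 25 mm
- holder3 (a point): holder 3: place of the mid-point of a tube fully seated in it; x runs along the holder from spring cup to stop, z up. Every cup: face at x = -46 mm when empty (12 mm too little room for a tube), -58 mm with a tube seated, hard end at -65 mm. Spring: 2.5 N when empty, 6 N on a seated tube, 8 N at the hard end
- tube0: capped sample tube, white with an orange screw cap of the same diameter, 28 mm diameter, 116 mm long over the cap (cap 24 mm), about 60 g; origin on its axis at mid-length, x along the axis towards the cap; already seated in one of the mixer's holders: leave it there
- tube1: capped sample tube, white with an orange screw cap of the same diameter, 28 mm diameter, 116 mm long over the cap (cap 24 mm), about 60 g; origin on its axis at mid-length, x along the axis towards the cap; already seated in one of the mixer's holders: leave it there
- spare0: capped sample tube, white with an orange screw cap of the same diameter, 28 mm diameter, 116 mm long over the cap (cap 24 mm), about 60 g; origin on its axis at mid-length, x along the axis towards the cap; a spare, lying on the stand with its cap towards the stand's +x
- spare1: capped sample tube, white with an orange screw cap of the same diameter, 28 mm diameter, 116 mm long over the cap (cap 24 mm), about 60 g; origin on its axis at mid-length, x along the axis towards the cap; a spare, lying on the stand with its cap towards the stand's +x
- spare2: capped sample tube, white with an orange screw cap of the same diameter, 28 mm diameter, 116 mm long over the cap (cap 24 mm), about 60 g; origin on its axis at mid-length, x along the axis towards the cap; a spare, lying on the stand with its cap towards the stand's +x
- tube0_cap (a point): centre of the end face of tube0's cap, 58 mm from its origin
- tube1_cap (a point): centre of the end face of tube1's cap, 58 mm from its origin
- spare0_cap (a point): centre of the end face of spare0's cap, 58 mm from its origin
- spare1_cap (a point): centre of the end face of spare1's cap, 58 mm from its origin
- spare2_cap (a point): centre of the end face of spare2's cap, 58 mm from its origin
- stand: low white stand for spares, base 105 x 200 x 8 mm, origin under its centre on the bench, z up. Four places side by side along y, 54 mm apart, each with two V saddles (10 mm thick, at x = -34 and +34 mm; nothing between them) that carry a lying tube with its axis 36 mm above the bench
- vial: amber glass vial with a black cap, 28 mm diameter, 84 mm long, lying on one place of the stand; not a sample tube, leave it; origin on its axis at mid-length, x along the axis
- amber_bottle: amber bottle with black cap, 62 mm diameter, 125 mm tall; bystander; origin at the centre of its underside
- flask: conical glass flask, 82 mm diameter, 120 mm tall; bystander; origin at the centre of its underside
- mortar: white ceramic mortar bowl, 84 mm diameter, 50 mm tall; bystander; origin at the centre of its underside
- beaker: green glass beaker, 72 mm diameter, 90 mm tall; bystander; origin at the centre of its underside
Things that resemble listed ones, but are neither listed nor needed, are in the scene too. What is shaped like the spare1 but pink or red is not meant.

How it is judged:
By the outcome, as a careful person would: the job done as asked, in the order asked, and still so for the second after the job is handed in, with the robot touching nothing.
It also fails if it takes over 61 s, if anything falls off the work surface, if the arm or the gripper's body presses on something with over 40 N, if the wrist force passes 120 N, or if a joint passes its speed limit or range.

### The arm

A 6-joint arm with a two-finger parallel gripper is mounted at the origin on the work surface. World frame = base frame: x ahead of the robot, y to its left, z up, the work surface at z = 0. Lengths are in m, angles in rad, forces in N, time in s.
With the tool pointing down it reaches from about 0.35 to 0.85 m from the base axis. Payload 8.1 kg.
Tool frame: the origin (TCP) lies at the very end of the fingers, on their centre line; the grasp point (between the pads) lies 19 mm behind it; z points along the fingers, y is the line along which they close (so a half turn about z gives the same grasp; the last joint's range is limited). The gripper opens to 93 mm and grips with 3 to 60 N. Pads are 15 mm wide; open, the fingers measure 128 mm over their backs; the gripper's body (75 mm by 188 mm) begins 65 mm behind the grasp point.
Start: joints at [1.24, 0.13, 1.488, -0, 1.523, -0.085], TCP at [0.146, 0.582, 0.219] pointing down, gripper open.
Joint ranges: [-2.96, 2.96], [-0.89, 2.26], [0.02, 2.5], [-1.34, 4.48], [0, 2.73], [-2.66, 2.66]. Speed limits (rad/s): [2.39, 2.39, 2.79, 3.14, 3.14, 3.14].

### API

Orientations are given as a rotation vector (axis times angle).
In Python, from plant import robot, imaging gives the robot as it stands.
- The arm moves only by the tool jog_arm, never from a script. Its argument "rows" is a list of rows, each a list of 2 entries, a list of its own where there are three numbers: the shift along the tool's x, y, z each as a share of 0.2 m, from -1 to 1, then the turn, a rotation vector about the tool's x, y, z each as a share of pi/2 rad, from -1 to 1. A call has 1 to 5 rows; each row is the pose to reach, as a shift and turn from the pose commanded when the call began, along the tool's axes at that moment; what a row does not reach only later rows make up. A row lasts 1/10 s, in which the tool goes at most 50 mm and 8.59 degrees, less where a joint would pass 70% of its speed; a pose out of reach is approached as far as the arm can. A call with a number of a shift or a turn outside -1 to 1 is refused whole. A call with a gripper value outside its range is refused whole. "hand" is the closure, from -1 (fully open) to 1 (shut), set as the call begins (left out, the last holds). The fingers move at their own pace and stop on an object; "squeeze" is the grip in N (left out, the last holds). Time passes only in rows, so rows that repeat a pose let the fingers close. It gives the time, the measured TCP pose, the force, the opening and the grip force at its end, in the units of the state.
- robot.read_state(): the state, without advancing time (a new reading comes with each control period).
- imaging.read_camera(name): name is "side" or "top"; returns a dict with "frame" (420x560x3 uint8, red, green, blue), "vertical_fov" (degrees; the focal length in pixels is half the picture's height over the tangent of half this angle, whatever the lens; pixels are square), "cx", "cy" (the principal point, pixels), "k1" (the pictures are not rectified: a ray, as slopes to the right and down, at radius r is drawn at 1 + k1 r^2 times it, then the intrinsics apply), "R" (3x3) and "t" (3): a world point X has camera coordinates R X + t. Camera axes: x right, y down, z forward; pixel columns grow to the right and rows downward; lengths in m; the calibration is good to about 2 mm. A picture is of the moment at which its call begins. There is no depth.
- robot.close_job(): hands the job in; it is judged then, once.
The state is a dict: "t": time; "q": joint angles; "dq": joint speeds; "joint_torque": joint torques, N m; "tool_pos": TCP position; "orientation": TCP orientation; "force": force on the tool from outside, world axes, zero at the start; "wrist_torque": the same for the moment, N m; "opening": finger opening in m; "gripper_force": force on a finger pad.
Only numpy, scipy, OpenCV 4.12 (cv2) and the standard library are available. Lean on these libraries where they do the work, as an engineer would, in place of code of your own. Each camera call takes 0.05 s, during which the arm holds its last target. There are 200 camera calls.

## Working session

There is one attempt and no reset: what is moved stays moved. The work goes in short steps, Python scripts to look and compute and a tool call to move; the robot and the scene stay as the last step left them, time stands still between calls to the robot, and variables do not carry over. Pictures are saved under pics/ and viewed, at most 12 in all, crops included, and the job is handed in when it is done.

Besides the shell and the picture viewer there is one more tool, called after ">>>" as a command line: name --argument value ..., lists and objects as JSON in quotes. jog_arm: Moves the arm, as the interface text tells. Its arguments: {"type":"object","properties":{"rows":{"type":"array"},"hand":{"type":"number"},"squeeze":{"type":"number"}},"required":["rows"]}

```bash
mkdir -p pics; ls
python3 - <<'E'
from plant import robot, imaging
import cv2,numpy as np
for n in("side","top"):
    c=imaging.read_camera(n); cv2.imwrite(f"pics/{n}0.png",c["frame"][:,:,::-1])
    print(n,c["vertical_fov"],c["cx"],c["cy"],c["k1"],np.round(c["R"],3).tolist(),np.round(c["t"],3))
s=robot.read_state();print({k:np.round(v,3).tolist() for k,v in s.items()})
E
```

```text
pics
side 56.917442151461046 284.9835231845389 210.68986615252734 -0.006607529595030417 [[0.992, -0.127, -0.019], [-0.093, -0.609, -0.787], [0.088, 0.783, -0.616]] [-0.535  0.09   0.914]
top 43.478707421716464 285.08096722188935 208.89509136098167 -0.05355354532773304 [[0.024, -1.0, 0.018], [-0.986, -0.026, -0.163], [0.164, -0.014, -0.986]] [-0.092  0.536  1.193]
{'t': 0.1, 'q': [1.24, 0.131, 1.489, 0.0, 1.523, -0.085], 'dq': [0.0, -0.001, -0.002, 0.0, -0.001, 0.002], 'joint_torque': [0.001, -56.134, -49.309, 0.077, 0.029, -0.0], 'tool_pos': [0.146, 0.582, 0.218], 'orientation': [-0.385, -3.118, 0.002], 'force': [0.37, 0.284, -0.101], 'wrist_torque': [-0.009, 0.036, -0.077], 'gripper_force': 0.0, 'opening': 0.093}
```

View pics/side0.png

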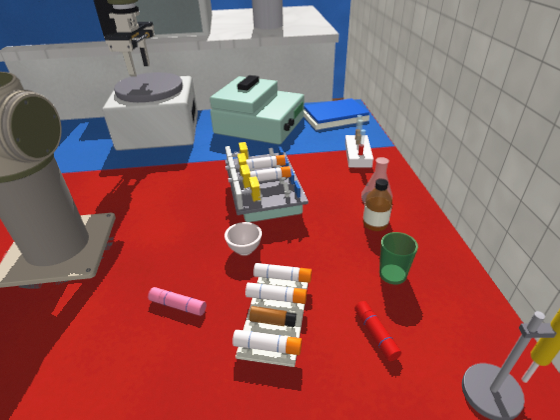

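View pics/top0.png

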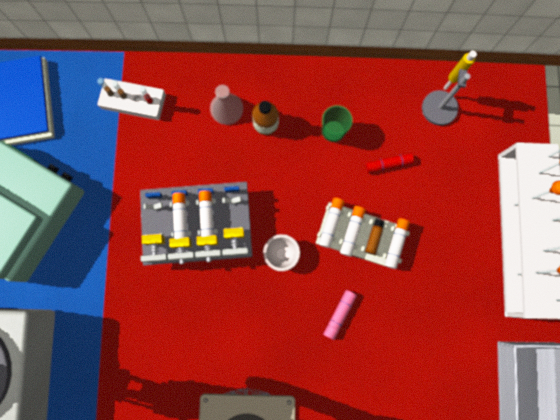

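The top view shows the mixer at about (195,223), with tubes in its middle two holders and the outer two empty: the left cup at (152,240) and the right cup at (234,234). On the stand, the orange caps are at (336,203), (357,212) and (403,224).

Things that could be mistaken for a spare:
- The amber vial at (373,236).
- The pink tube at (340,315).
- The red tube at (390,163).
- The seated tubes at (179,215) and (206,212).

I choose the white tubes with orange caps on the stand.

```bash
cat > h.py <<'E'
import numpy as np,cv2
from plant import robot,imaging
class Cam:
    def __init__(s,n):
        c=imaging.read_camera(n); s.__dict__.update(c); s.n=n
        s.img=c["frame"]; s.f=s.img.shape[0]/2/np.tan(np.radians(s.vertical_fov)/2)
        s.R=np.array(s.R); s.t=np.array(s.t); s.K=np.array([[s.f,0,s.cx],[0,s.f,s.cy],[0,0,1]]); s.d=np.array([s.k1,0,0,0.])
        s.C=-s.R.T@s.t; s.hsv=cv2.cvtColor(s.img,cv2.COLOR_RGB2HSV)
    def ray(s,uv):
        p=cv2.undistortPoints(np.float64(uv).reshape(-1,1,2),s.K,s.d)[:,0]
        return np.c_[p,np.ones(len(p))]@s.R
    def plane(s,uv,z):
        r=s.ray(uv); return s.C+r*((z-s.C[2])/r[:,2])[:,None]
    def px(s,X): return cv2.projectPoints(np.float64(X).reshape(-1,1,3),cv2.Rodrigues(s.R)[0],s.t,s.K,s.d)[0][:,0]
    def blobs(s,lo,hi,amin=15):
        m=cv2.inRange(s.hsv,np.array(lo),np.array(hi)); n,l,st,ce=cv2.connectedComponentsWithStats(m)
        return [(ce[i],st[i],np.argwhere(l==i)[:,::-1]) for i in range(1,n) if st[i,4]>=amin]
E
cat > m.py <<'E'
from h import *
cs=[Cam("top"),Cam("side")]
for c in cs:
    print(c.n)
    for nm,lo,hi in(("orange",(5,170,120),(16,255,255)),("yellow",(22,150,120),(34,255,255)),("blue",(105,120,40),(125,255,255))):
        for ce,st,_ in c.blobs(lo,hi): 
            if 130<ce[0]<430 and 120<ce[1]<360: print(nm,np.round(ce,1),st)
c=cs[0]; a=cv2.resize(c.img[170:280,130:260],None,fx=4,fy=4,interpolation=cv2.INTER_CUBIC);b=cv2.resize(c.img[185:275,310:420],None,fx=4,fy=4,interpolation=cv2.INTER_CUBIC)
b=np.pad(b,((0,a.shape[0]-b.shape[0]),(0,0),(0,0)));b=b[:, :280] if False else b
cv2.imwrite("pics/crop1.png",cv2.resize(np.hstack([a,b]),None,fx=.83,fy=.83)[:,:800,::-1])
d=cs[1]; cv2.imwrite("pics/crop2.png",cv2.resize(d.img[135:365,215:320],None,fx=2.6,fy=2.6,interpolation=cv2.INTER_CUBIC)[:,:,::-1])
E
python3 m.py
```

```text
top
orange [206.8 195.3] [202 191   9   9  57]
orange [180.3 197.3] [176 193   9  10  56]
orange [173.1 198.1] [172 194   4   9  15]
orange [337.8 202.1] [331 197  14  12 105]
orange [358.9 210.1] [352 205  15  12 105]
orange [403.  222.7] [396 217  14  13 110]
orange [372.9 238.9] [366 226  15  27 221]
yellow [232.8 232.5] [223 228  21  11 200]
yellow [151.6 238.9] [142 234  20  11 186]
yellow [206.1 240.1] [196 235  21  11 189]
yellow [179.  242.2] [169 237  21  11 192]
blue [231.4 188.7] [224 186  15   6  73]
blue [209.4 189.2] [205 188   8   5  19]
blue [183.5 191.5] [179 190   9   5  19]
blue [152.9 194.8] [145 192  17   6  75]
side
orange [280.4 159.8] [276 155   9  10  75]
orange [285.4 171.6] [281 167  10  10  82]
orange [305.  274.9] [299 267  13  16 161]
orange [299.6 296.4] [293 289  14  15 162]
orange [270.6 314.1] [250 309  36  12 210]
orange [293.7 346.9] [286 338  16  18 206]
yellow [247.5 172.5] [238 142  22  59 526]
blue [180.5 145.2] [  54  110  303   63 7538]
blue [295.2 185.2] [289 171  11  27 103]
```

View pics/crop1.png

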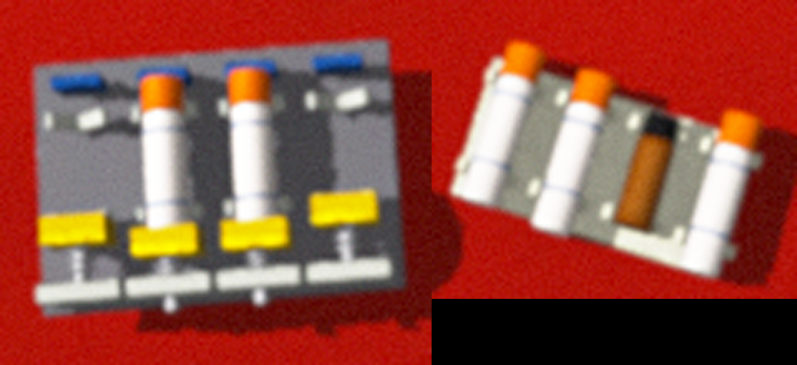

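View pics/crop2.png

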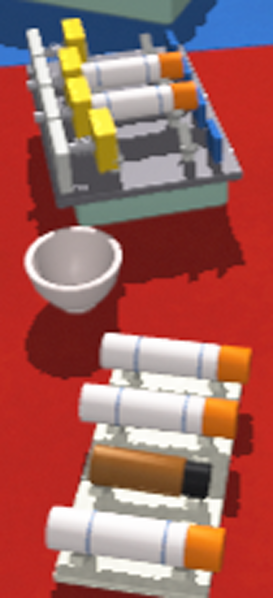

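The crops confirm it: the three white tubes with orange caps lie on the stand with the amber vial third, and the outer two holders have cups forward and no tube.

```bash
cat > m2.py <<'E'
from h import *
c=Cam("top"); print("C",np.round(c.C,3))
B=[b for b in c.blobs((105,120,40),(125,255,255),50) if 130<b[0][0]<260 and 150<b[0][1]<300]
Y=[b for b in c.blobs((22,150,120),(34,255,255),50) if 130<b[0][0]<260]
def far(b,z):  # far (image top) edge of a blob, ends trimmed
    P=b[2]; us=np.arange(P[:,0].min()+3,P[:,0].max()-2)
    return c.plane([(u,P[P[:,0]==u,1].min()-.5) for u in us],z)
Bs=sorted(B,key=lambda b:b[0][0]); Ys=sorted(Y,key=lambda b:b[0][0])
pb=[c.plane(b[0],.088)[0] for b in Bs]; d=pb[0]-pb[1]; print("stop sep",np.linalg.norm(d))
py=[c.plane(b[0],.113)[0] for b in Ys]; print("cup sep",np.linalg.norm(py[0]-py[3]),np.linalg.norm(py[1]-py[2]))
ang=np.mean([np.arctan2(-v[0],v[1]) for v in(d,py[0]-py[3],py[1]-py[2])]); print("angs",[np.degrees(np.arctan2(-v[0],v[1])) for v in(d,py[0]-py[3],py[1]-py[2])])
ex=np.array([np.cos(ang),np.sin(ang)]);ey=np.array([-ex[1],ex[0]])
for n,bs,z in(("stop+66",Bs,.089),("cup(-34,-46,-46,-34)",Ys,.115)):
    for b in bs: f=far(b,z)[:,:2]; m=c.plane(b[0],z-.002)[0,:2]; print(n,"x",round(f.mean(0)@ex,4),"y",round(m@ey,4))
print("ex",ex,"ang",np.degrees(ang))
# tubes
O=[b for b in c.blobs((5,170,120),(16,255,255),90) if 320<b[0][0]<420 and b[1][4]<150]
caps=np.array([c.plane(b[0],.045)[0] for b in O]);print("caps",caps.round(4))
g=c.img.min(2); 
W=((g>165)*255).astype(np.uint8); n,l,st,ce=cv2.connectedComponentsWithStats(W)
for i in range(1,n):
    if st[i,4]>60 and 310<ce[i,0]<420 and 180<ce[i,1]<280:
        P=np.argwhere(l==i)[:,::-1]; Q=c.plane(P,.045)[:,:2]; m=Q.mean(0); w,v=np.linalg.eigh(np.cov((Q-m).T)); a=v[:,1]*np.sign(v[0,1])
        print("white",st[i],m.round(4),"ang",np.degrees(np.arctan2(a[1],a[0])),"L,W",np.sqrt(12*w).round(3)[::-1])
k=np.polyfit(caps[:,1],caps[:,0],1);print("caps-line ang",np.degrees(np.arctan(-k[0])))
s=Cam("side")
for b in s.blobs((5,170,120),(16,255,255),70):
    if b[0][1]<360 and b[1][2]<20 and b[0][0]>200: print("side cap",b[0].round(1),s.plane(b[0],.036 if b[0][1]>200 else .09).round(4), )
E
python3 m2.py
```

```text
C [ 0.335 -0.06   1.266]
stop sep 0.1788477169643827
cup sep 0.17884719219882877 0.059560265363509474
angs [np.float64(6.121464256349525), np.float64(6.129534605933001), np.float64(5.920262914819715)]
stop+66 x 0.5814 y 0.1643
stop+66 x 0.5816 y -0.0147
cup(-34,-46,-46,-34) x 0.4825 y 0.1657
cup(-34,-46,-46,-34) x 0.4697 y 0.1058
cup(-34,-46,-46,-34) x 0.4695 y 0.0463
cup(-34,-46,-46,-34) x 0.483 y -0.0131
ex [0.99441725 0.10551931] ang 6.0570872590340805
caps [[ 0.5575 -0.2022  0.045 ]
 [ 0.5392 -0.2517  0.045 ]
 [ 0.5125 -0.3564  0.045 ]]
white [316 203  23  43 501] [ 0.5009 -0.178 ] ang -16.784169089869273 L,W [0.094 0.03 ]
white [339 212  22  43 447] [ 0.4819 -0.2303] ang -16.234471906068546 L,W [0.095 0.028]
white [365 225  40  42 591] [ 0.4489 -0.3249] ang -36.41716430230115 L,W [0.107 0.05 ]
caps-line ang -15.960304590795321
side cap [280.4 159.8] [[0.5508 0.1728 0.09  ]]
side cap [285.4 171.6] [[0.5568 0.1121 0.09  ]]
side cap [305.1 275. ] [[ 0.5561 -0.1973  0.036 ]]
side cap [299.5 296.2] [[ 0.5364 -0.2493  0.036 ]]
side cap [293.6 346.9] [[ 0.5095 -0.3559  0.036 ]]
```

```bash
cat > go.py <<'E'
import sys,numpy as np
from scipy.spatial.transform import Rotation as Ro
from plant import robot
AX=dict(A=(.5133,-.1893,-16.2),D=(.4683,-.3435,-16.2),HA=(.4955,.2193,6.1),HB=(.5146,.0404,6.1))
def plan(k,dx,dy,zt,tilt=0):
    """grasp point at dx along the axis from k, height zt; tilt deg lifts the +x end. prints shares"""
    s=robot.read_state(); x,y,a=AX[k]; Rz=Ro.from_euler('z',a,degrees=True)
    T=Rz*Ro.from_euler('y',-tilt,degrees=True)*Ro.from_matrix(np.diag([-1.,1,-1]))
    g=np.array([x,y,zt])+Rz.apply([dx,dy,0]); tcp=g+T.apply([0,0,.019])
    R=Ro.from_rotvec(s["orientation"]); d=R.inv().apply(tcp-s["tool_pos"])/.2; w=(R.inv()*T).as_rotvec()/(np.pi/2)
    print(k,"shift",d.round(3).tolist(),"turn",w.round(3).tolist())
def where(k):
    s=robot.read_state(); x,y,a=AX[k]; R=Ro.from_rotvec(s["orientation"]); g=s["tool_pos"]-R.apply([0,0,.019])
    Rz=Ro.from_euler('z',-a,degrees=True); print("t",s["t"],"grasp in",k,(1e3*Rz.apply(g-[x,y,0])).round(1),"F",Rz.apply(s["force"]).round(2),"open",s["opening"],"grip",s["gripper_force"])
E
python3 -c "
from go import *
plan('A',0,0,.2)"
```

```text
A shift [-2.72, -3.293, 0.188] turn [-0.0, -0.0, 0.024]
```

>>> jog_arm --rows '[[[-0.68,-0.82,0],[0,0,0]],[[-0.68,-0.82,0],[0,0,0]],[[-0.68,-0.82,0],[0,0,0]],[[-0.68,-0.82,0],[0,0,0]],[[-0.68,-0.82,0],[0,0,0]]]' --hand 0.18 --squeeze 40

```text
t: 0.8
tool_pos: [0.2394, 0.3865, 0.2185]
orientation: [0.389, 3.117, -0.001]
force: [-0.1, 1.2, 0.5]
opening: 0.0578
gripper_force: 0.0
```

>>> jog_arm --rows '[[[-0.68,-0.82,0],[0,0,0]],[[-0.68,-0.82,0],[0,0,0]],[[-0.68,-0.82,0],[0,0,0]],[[-0.68,-0.82,0],[0,0,0]],[[-0.68,-0.82,0],[0,0,0]]]'

```text
t: 1.3
tool_pos: [0.3316, 0.1944, 0.219]
orientation: [0.391, 3.116, -0.001]
force: [0.5, 0.5, 0.2]
opening: 0.0383
gripper_force: 0.0
```

>>> jog_arm --rows '[[[-0.68,-0.82,0],[0,0,0]],[[-0.68,-0.82,0],[0,0,0]],[[-0.68,-0.82,0],[0,0,0]],[[-0.68,-0.82,0],[0,0,0]],[[-0.68,-0.82,0],[0,0,0]]]'

```text
t: 1.8
tool_pos: [0.4234, 0.0018, 0.2188]
orientation: [0.391, 3.116, -0.002]
force: [0.4, 0.1, -0.3]
opening: 0.0383
gripper_force: 0.0
```

>>> jog_arm --rows '[[[-0.68,-0.82,0],[0,0,0]],[[-0.68,-0.82,0],[0,0,0]],[[-0.68,-0.82,0],[0,0,0]],[[-0.68,-0.82,0],[0,0,0]],[[-0.68,-0.82,0],[0,0,0]]]'

```text
t: 2.3
tool_pos: [0.5152, -0.1898, 0.2178]
orientation: [-0.389, -3.117, 0.001]
force: [0.0, 0.3, -0.6]
opening: 0.038
gripper_force: 0.0
```

```bash
python3 -c "
from go import *
where('A');plan('A',0,0,.12)"
```

```text
t 2.3 grasp in A [2.000e+00 1.000e-01 2.368e+02] F [-0.05  0.29 -0.56] open 0.037962085911875366 grip 0.0
A shift [0.01, 0.0, 0.584] turn [-0.0, -0.0, 0.022]
```

>>> jog_arm --rows '[[[0.01,0,0.25],[0,0,0.022]],[[0.01,0,0.5],[0,0,0.022]],[[0.01,0,0.7],[0,0,0.022]],[[0.01,0,0.7],[0,0,0.022]]]'

```text
t: 2.7
tool_pos: [0.5074, -0.1826, 0.0719]
orientation: [-0.436, -3.099, -0.006]
force: [-1.0, 0.4, -0.7]
opening: 0.038
gripper_force: 0.0
```

```bash
python3 -c "
from go import *
where('A');plan('A',0,0,.037)
from h import *
a=[cv2.resize(i,None,fx=5 if k else 4,fy=5 if k else 4,interpolation=cv2.INTER_CUBIC) for k,i in enumerate([Cam('top').img[180:280,305:400],Cam('side').img[230:330,235:315]])]
a[0]=np.pad(a[0],((0,100),(0,0),(0,0)))
cv2.imwrite('pics/p3.png',np.hstack(a)[:,:,::-1])"
```

```text
t 2.7 grasp in A [-7.3  4.7 90.9] F [-1.03  0.13 -0.66] open 0.038039977698000785 grip 0.0
A shift [-0.041, -0.025, 0.269] turn [0.002, -0.008, 0.002]
```

View pics/p3.png

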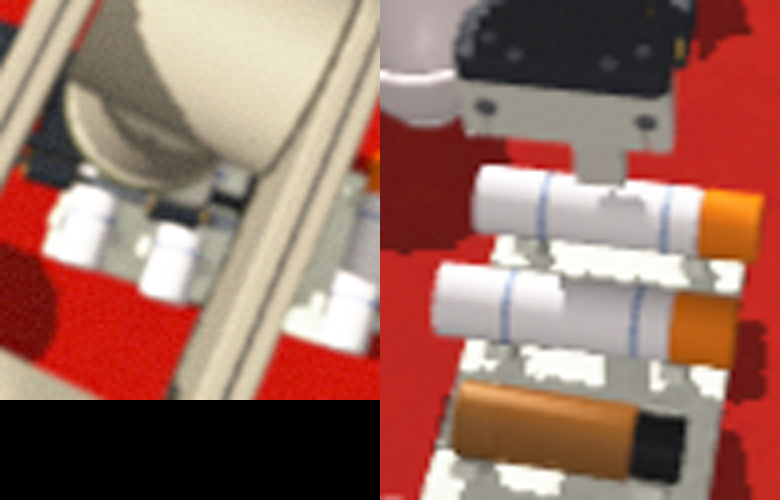

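The picture shows the open fingers over the middle of the first spare: the finger is at (600,160) in the crop, with the tube below it. I'll check whether the arm has settled.

```bash
python3 -c "
from go import *
where('A');plan('A',0,0,.037)"
```

```text
t 2.8 grasp in A [-2.4  3.6 98. ] F [-0.1   0.97 -0.77] open 0.038349365060715776 grip 0.0
A shift [-0.013, -0.018, 0.305] turn [0.0, -0.001, 0.002]
```

>>> jog_arm --rows '[[[0,0,0.1],[0,0,0]],[[0,0,0.1],[0,0,0]],[[0,0,0.1],[0,0,0]],[[0,0,0.1],[0,0,0]]]'

```text
t: 3.2
tool_pos: [0.5136, -0.1867, 0.0612]
orientation: [0.438, 3.108, -0.002]
force: [0.5, -0.3, -0.6]
opening: 0.0379
gripper_force: 0.0
```

```bash
python3 -c "
from go import *
where('A');plan('A',0,0,.037)"
```

```text
t 3.2 grasp in A [-0.5  2.6 80.2] F [ 0.55 -0.17 -0.57] open 0.037923397844262706 grip 0.0
A shift [-0.001, -0.013, 0.216] turn [-0.0, 0.002, 0.002]
```

>>> jog_arm --rows '[[[0,-0.013,0],[0,0,0]],[[0,-0.013,0.07],[0,0,0]],[[0,-0.013,0.14],[0,0,0]],[[0,-0.013,0.215],[0,0,0]],[[0,-0.013,0.215],[0,0,0]]]'

```text
t: 3.7
tool_pos: [0.5086, -0.1874, 0.0117]
orientation: [-0.438, -3.105, -0.003]
force: [-0.0, -0.2, -0.5]
opening: 0.038
gripper_force: 0.0
```

>>> jog_arm --rows '[[[0,0,0],[0,0,0]],[[0,0,0],[0,0,0]],[[0,0,0],[0,0,0]]]'

```text
t: 4.0
tool_pos: [0.5119, -0.1889, 0.0163]
orientation: [0.439, 3.11, -0.001]
force: [-0.1, 0.4, -0.1]
opening: 0.0381
gripper_force: 0.0
```

```bash
python3 -c "
from go import *
where('A');plan('A',0,0,.037)"
```

```text
t 4.0 grasp in A [-1.4 -0.  35.3] F [-0.22  0.31 -0.09] open 0.03813603231539702 grip 0.0
A shift [-0.007, 0.0, -0.008] turn [-0.0, 0.001, 0.002]
```

>>> jog_arm --rows '[[[-0.005,0,0],[0,0,0]],[[-0.005,0,0],[0,0,0]],[[-0.005,0,0],[0,0,0]],[[-0.005,0,0],[0,0,0]],[[-0.005,0,0],[0,0,0]]]' --hand 0.7 --squeeze 40

```text
t: 4.5
tool_pos: [0.5135, -0.1868, 0.0164]
orientation: [0.438, 3.109, 0.005]
force: [2.5, 10.8, 4.2]
opening: 0.0274
gripper_force: 40.0
```

>>> jog_arm --rows '[[[0,0,-0.05],[0,0,0]],[[0,0,-0.2],[0,0,0]],[[0,0,-0.4],[0,0,0]],[[0,0,-0.6],[0,0,0]],[[0,0,-0.8],[0,0,0]]]'

```text
t: 5.0
tool_pos: [0.5121, -0.1892, 0.1779]
orientation: [0.439, 3.11, -0.001]
force: [0.0, -0.6, -1.0]
opening: 0.0271
gripper_force: 40.0
```

```bash
python3 -c "
from go import *
where('A');where('HB');plan('HB',.030,0,.160);plan('HA',.03,0,.16)"
```

```text
t 5.0 grasp in A [ -1.2  -0.2 196.9] F [ 0.18 -0.52 -0.98] open 0.027105280792177826 grip 39.98050510883331
t 5.0 grasp in HB [ -26.9 -228.   196.9] F [-0.03 -0.55 -0.98] open 0.027105280792177826 grip 39.98050510883331
HB shift [0.167, 1.163, 0.184] turn [-0.0, 0.0, -0.246]
HA shift [0.506, 1.996, 0.183] turn [-0.0, 0.0, -0.246]
```

>>> jog_arm --rows '[[[0.03,0.22,0],[0,0,-0.06]],[[0.06,0.45,0],[0,0,-0.12]],[[0.1,0.68,0],[0,0,-0.18]],[[0.12,0.85,0],[0,0,-0.246]],[[0.14,0.98,0],[0,0,-0.246]]]'

```text
t: 5.5
tool_pos: [0.5399, 0.0091, 0.1765]
orientation: [-0.174, 3.136, -0.0]
force: [-0.3, -0.0, -1.2]
opening: 0.0275
gripper_force: 40.0
```

>>> jog_arm --rows '[[[0,0,0],[0,0,0]],[[0,0,0],[0,0,0]],[[0,0,0],[0,0,0]]]'

```text
t: 5.8
tool_pos: [0.5396, 0.0062, 0.1759]
orientation: [-0.165, 3.137, -0.001]
force: [-0.7, -0.9, -1.0]
opening: 0.0269
gripper_force: 40.0
```

```bash
python3 -c "
from go import *
where('HB');plan('HB',.02,0,.140,10)"
```

```text
t 5.8 grasp in HB [ 21.3 -36.7 194.9] F [-0.83 -0.84 -1.02] open 0.026912750820343875 grip 39.97997581958771
HB shift [-0.01, 0.184, 0.273] turn [-0.0, -0.111, -0.001]
```

```bash
python3 -c "
from go import *
plan('HB',.032,0,.160,15);plan('HB',.032,0,.105,15)"
```

```text
HB shift [-0.078, 0.184, 0.171] turn [-0.0, -0.167, -0.001]
HB shift [-0.078, 0.184, 0.446] turn [-0.0, -0.167, -0.001]
```

>>> jog_arm --rows '[[[-0.03,0.06,0.06],[0,-0.06,0]],[[-0.05,0.12,0.12],[0,-0.12,0]],[[-0.078,0.184,0.17],[0,-0.167,0]],[[-0.078,0.184,0.17],[0,-0.167,0]],[[-0.078,0.184,0.17],[0,-0.167,0]]]'

```text
t: 6.3
tool_pos: [0.5509, 0.0443, 0.1421]
orientation: [-0.152, 2.877, 0.019]
force: [0.4, -0.4, 0.2]
opening: 0.0274
gripper_force: 40.0
```

>>> jog_arm --rows '[[[0,0,0],[0,0,0]],[[0,0,0],[0,0,0]]]'

```text
t: 6.5
tool_pos: [0.5525, 0.0445, 0.1431]
orientation: [-0.151, 2.875, 0.019]
force: [0.6, -0.9, -0.4]
opening: 0.027
gripper_force: 40.0
```

```bash
python3 -c "
from go import *
where('HB');plan('HB',.032,0,.105,15);
from h import *
c=Cam('side');cv2.imwrite('pics/p4.png',cv2.resize(c.img[110:230,210:350],None,fx=5,fy=5,interpolation=cv2.INTER_CUBIC)[:,:,::-1])"
```

```text
t 6.5 grasp in HB [3.320e+01 1.000e-01 1.614e+02] F [ 0.52 -0.96 -0.35] open 0.026968725686044755 grip 39.97981131076813
HB shift [0.079, -0.0, 0.271] turn [-0.001, 0.001, -0.001]
```

View pics/p4.png

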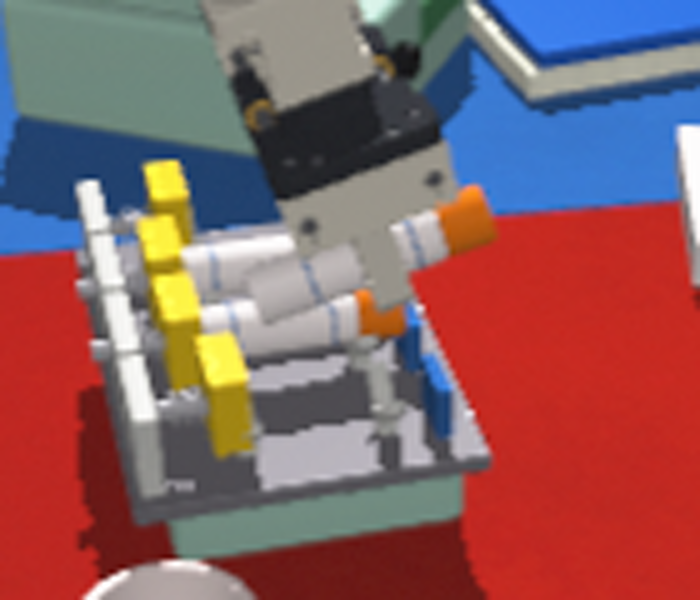

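The tube is held tilted with its cap up at crop (470,220) and its plain end at (255,290), outside and above the near yellow cup at (225,390). Next I lower it.

>>> jog_arm --rows '[[[0.02,0,0.07],[0,0,0]],[[0.04,0,0.14],[0,0,0]],[[0.06,0,0.21],[0,0,0]],[[0.079,0,0.27],[0,0,0]],[[0.079,0,0.27],[0,0,0]]]'

```text
t: 7.05
tool_pos: [0.5511, 0.0442, 0.0864]
orientation: [-0.153, 2.873, 0.017]
force: [-6.7, -6.1, 15.5]
opening: 0.0272
gripper_force: 71.5
```

>>> jog_arm --rows '[[[0,0,0],[0,0,0]],[[0,0,0],[0,0,0]]]'

```text
t: 7.25
tool_pos: [0.5512, 0.0441, 0.0866]
orientation: [-0.153, 2.873, 0.017]
force: [-6.4, -5.8, 14.2]
opening: 0.0269
gripper_force: 69.8
```

```bash
python3 -c "
from go import *
where('HB');plan('HB',.016,0,.105,15);plan('HB',.0,0,.105,15)"
```

```text
t 7.25 grasp in HB [ 3.180e+01 -1.000e-01  1.049e+02] F [-6.99 -5.13 14.24] open 0.026864461354320215 grip 69.75087744853226
HB shift [0.076, 0.001, -0.021] turn [-0.001, 0.002, 0.0]
HB shift [0.154, 0.001, -0.042] turn [-0.001, 0.002, 0.0]
```

The 15 N contact comes from the fingertips on the +36 mm saddle: tip height 86.6 mm against a saddle top of 88 mm. I'll raise the arm and use a steeper 20° tilt.

```bash
python3 -c "
from go import *
plan('HB',.032,0,.113,15);plan('HB',.032,0,.113,20)"
```

```text
HB shift [-0.011, 0.001, -0.039] turn [-0.001, 0.002, 0.0]
HB shift [-0.02, 0.001, -0.039] turn [-0.001, -0.054, 0.0]
```

>>> jog_arm --rows '[[[-0.011,0,-0.042],[0,0,0]],[[-0.015,0,-0.042],[0,-0.03,0]],[[-0.02,0,-0.042],[0,-0.054,0]],[[-0.02,0,-0.042],[0,-0.054,0]],[[-0.02,0,-0.042],[0,-0.054,0]]]'

```text
t: 7.75
tool_pos: [0.551, 0.0455, 0.0938]
orientation: [-0.148, 2.793, 0.026]
force: [0.1, 0.5, -0.3]
opening: 0.027
gripper_force: 39.7
```

```bash
python3 -c "
from go import *
where('HB');plan('HB',.014,0,.113,20);plan('HB',.004,0,.113,20)"
```

```text
t 7.75 grasp in HB [ 30.3   1.2 111.7] F [ 0.14  0.51 -0.26] open 0.026965133952406104 grip 39.672998785972595
HB shift [0.074, -0.006, -0.034] turn [0.0, -0.002, -0.0]
HB shift [0.121, -0.006, -0.051] turn [0.0, -0.002, -0.0]
```

>>> jog_arm --rows '[[[0.02,-0.003,-0.012],[0,0,0]],[[0.04,-0.006,-0.02],[0,0,0]],[[0.06,-0.006,-0.028],[0,0,0]],[[0.074,-0.006,-0.034],[0,0,0]],[[0.074,-0.006,-0.034],[0,0,0]]]'

```text
t: 8.25
tool_pos: [0.5358, 0.0425, 0.0963]
orientation: [-0.148, 2.79, 0.026]
force: [3.0, 0.4, -2.0]
opening: 0.0271
gripper_force: 39.7
```

```bash
python3 -c "
from go import *
where('HB');plan('HB',.004,0,.112,20)
from h import *
c=Cam('side');cv2.imwrite('pics/p5.png',cv2.resize(c.img[120:220,220:340],None,fx=6,fy=6,interpolation=cv2.INTER_CUBIC)[:,:,::-1])"
```

```text
t 8.25 grasp in HB [ 14.9  -0.2 114.2] F [ 3.05  0.06 -2.  ] open 0.027133248413156515 grip 39.67216372489929
HB shift [0.055, 0.001, -0.008] turn [-0.0, -0.001, -0.0]
```

View pics/p5.png

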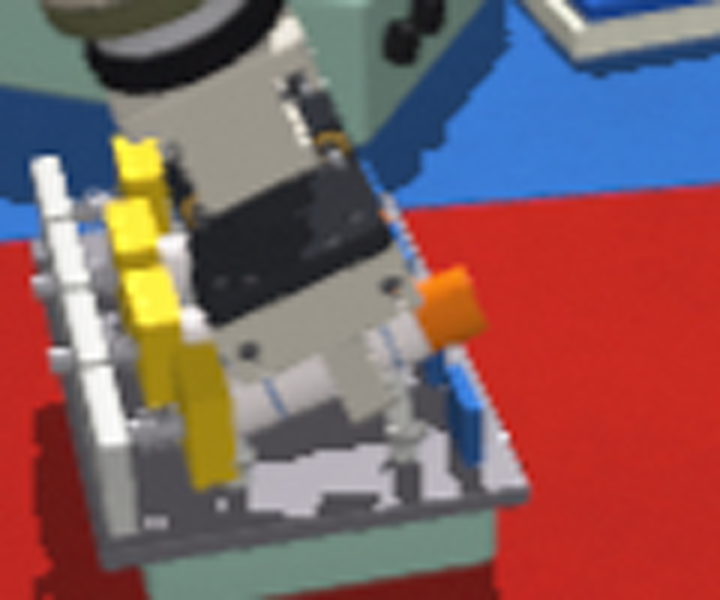

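The plain end is under the near cup's roof at crop (210,410), and the cup is just being touched (3 N). The finger sits slightly capward of the tube's middle. I keep pushing, a little lower and with less tilt.

```bash
python3 -c "
from go import *
plan('HB',.007,0,.109,18);plan('HB',.000,0,.106,15)"
```

```text
HB shift [0.05, 0.001, 0.011] turn [-0.0, 0.022, -0.0]
HB shift [0.093, 0.001, 0.013] turn [-0.0, 0.055, -0.0]
```

>>> jog_arm --rows '[[[0.025,0,0.007],[0,0.011,0]],[[0.05,0,0.011],[0,0.022,0]],[[0.07,0,0.012],[0,0.04,0]],[[0.093,0,0.013],[0,0.055,0]],[[0.093,0,0.013],[0,0.055,0]]]'

```text
t: 8.8
tool_pos: [0.5206, 0.0408, 0.0884]
orientation: [-0.153, 2.875, 0.02]
force: [7.6, 1.1, 1.2]
opening: 0.0269
gripper_force: 39.7
```

>>> jog_arm --rows '[[[0,0,0],[0,0,0]],[[0,0,0],[0,0,0]]]'

```text
t: 9.0
tool_pos: [0.5207, 0.0407, 0.0885]
orientation: [-0.152, 2.874, 0.02]
force: [7.3, 2.1, 0.4]
opening: 0.0273
gripper_force: 39.7
```

```bash
python3 -c "
from go import *
where('HB')
from h import *
c=Cam('side')
for b in c.blobs((5,170,90),(16,255,255),30):
  if 240<b[0][0]<330 and b[0][1]<220: print(b[0],b[1])
"
```

```text
t 9.0 grasp in HB [  1.2  -0.3 106.8] F [7.5  1.33 0.36] open 0.0272866708536816 grip 39.697773456573486
[289.32352941 175.39215686] [285 167  10  16 102]
```

```bash
python3 -c "
from go import *
plan('HB',.0008,0,.103,11);plan('HB',.0008,0,.098,7);plan('HB',.0008,0,.094,3);plan('HB',.0008,0,.090,0)"
```

```text
HB shift [0.013, 0.001, 0.017] turn [-0.0, 0.045, -0.0]
HB shift [0.027, 0.001, 0.041] turn [-0.0, 0.09, -0.0]
HB shift [0.038, 0.001, 0.059] turn [-0.0, 0.134, -0.0]
HB shift [0.048, 0.001, 0.077] turn [-0.0, 0.168, -0.0]
```

>>> jog_arm --rows '[[[0.007,0,0.009],[0,0.023,0]],[[0.013,0,0.017],[0,0.045,0]],[[0.02,0,0.029],[0,0.068,0]],[[0.027,0,0.041],[0,0.09,0]],[[0.027,0,0.041],[0,0.09,0]]]'

```text
t: 9.55
tool_pos: [0.5179, 0.0405, 0.0787]
orientation: [-0.16, 3.017, 0.009]
force: [7.9, -0.1, 1.4]
opening: 0.0271
gripper_force: 39.7
```

```bash
python3 -c "
from go import *
where('HB')
plan('HB',.0008,0,.094,3);plan('HB',.0008,0,.090,0)"
```

```text
t 9.55 grasp in HB [ 1.  -0.3 97.5] F [ 7.88 -0.91  1.45] open 0.027088494710447067 grip 39.69540596008301
HB shift [0.01, 0.001, 0.017] turn [-0.0, 0.043, -0.0]
HB shift [0.017, 0.001, 0.037] turn [-0.0, 0.077, -0.0]
```

>>> jog_arm --rows '[[[0.005,0,0.009],[0,0.022,0]],[[0.01,0,0.017],[0,0.043,0]],[[0.013,0,0.027],[0,0.06,0]],[[0.017,0,0.037],[0,0.077,0]],[[0.017,0,0.037],[0,0.077,0]]]'

```text
t: 10.05
tool_pos: [0.5158, 0.0412, 0.0719]
orientation: [-0.167, 3.136, 0.002]
force: [3.3, 5.8, 10.7]
opening: 0.0268
gripper_force: 40.0
```

```bash
python3 -c "
from go import *
where('HB')
from h import *
c=Cam('side');cv2.imwrite('pics/p6.png',cv2.resize(c.img[130:220,220:340],None,fx=6,fy=6,interpolation=cv2.INTER_CUBIC)[:,:,::-1])"
```

```text
t 10.05 grasp in HB [ 1.3  0.6 90.9] F [ 3.93  5.37 10.72] open 0.026815266431773975 grip 39.951971769332886
```

View pics/p6.png

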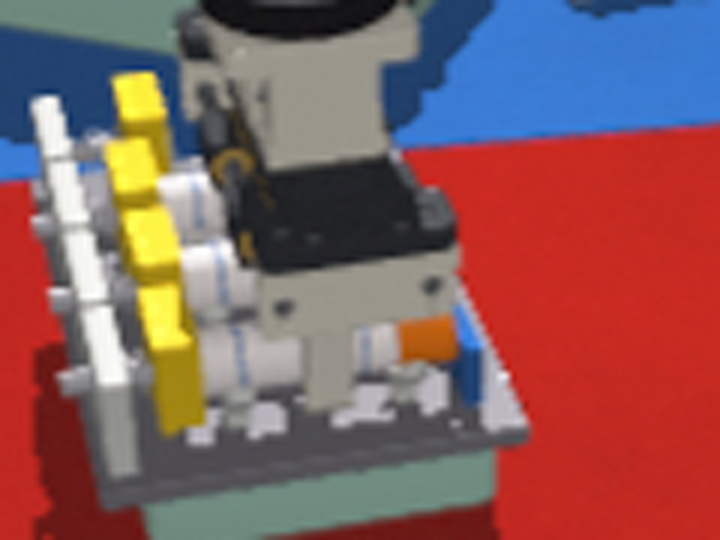

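The tube lies level with its cap at crop (430,340), behind the blue stop at (467,360), and rests on the saddles. I release it.

>>> jog_arm --rows '[[[0,-0.003,-0.005],[0,0,0]],[[0,-0.003,-0.005],[0,0,0]],[[0,-0.003,-0.005],[0,0,0]],[[0,-0.003,-0.005],[0,0,0]],[[0,-0.003,-0.005],[0,0,0]]]' --hand 0.12

```text
t: 10.6
tool_pos: [0.5132, 0.0394, 0.0706]
orientation: [0.166, -3.135, 0.0]
force: [0.4, 0.1, 0.7]
opening: 0.0412
gripper_force: 0.0
```

>>> jog_arm --rows '[[[0,0,-0.1],[0,0,0]],[[0,0,-0.25],[0,0,0]],[[0,0,-0.45],[0,0,0]],[[0,0,-0.65],[0,0,0]],[[0,0,-0.65],[0,0,0]]]'

```text
t: 11.1
tool_pos: [0.5173, 0.0394, 0.2079]
orientation: [-0.166, 3.129, -0.002]
force: [0.3, -0.3, 0.0]
opening: 0.0408
gripper_force: 0.0
```

```bash
python3 -c "
from go import *
where('HB');where('D');plan('D',.002,0,.12);plan('D',.002,0,.2)"
```

```text
t 11.1 grasp in HB [  2.4  -1.2 226.9] F [ 0.28 -0.35  0.04] open 0.04084931973241744 grip 0.0
t 11.1 grasp in D [-60.  381.4 226.9] F [ 0.39 -0.22  0.04] open 0.04084931973241744 grip 0.0
D shift [0.441, -1.881, 0.533] turn [0.0, 0.006, 0.247]
D shift [0.438, -1.882, 0.133] turn [0.0, 0.006, 0.247]
```

>>> jog_arm --rows '[[[0.05,-0.24,0],[0,0,0]],[[0.1,-0.47,0],[0,0,0]],[[0.17,-0.71,0],[0,0,0]],[[0.23,-0.95,0],[0,0,0]]]' --hand 0.18

```text
t: 11.5
tool_pos: [0.4873, -0.1557, 0.2005]
orientation: [0.167, -3.135, -0.0]
force: [1.5, 0.1, -0.2]
opening: 0.0383
gripper_force: 0.0
```

>>> jog_arm --rows '[[[0.05,-0.24,0],[0,0,0.08]],[[0.1,-0.47,0],[0,0,0.16]],[[0.17,-0.71,0.1],[0,0,0.247]],[[0.22,-0.93,0.2],[0,0,0.247]],[[0.22,-0.93,0.2],[0,0,0.247]]]'

```text
t: 12.0
tool_pos: [0.4607, -0.3472, 0.1568]
orientation: [-0.448, -3.103, -0.002]
force: [-1.1, 1.6, -0.3]
opening: 0.038
gripper_force: 0.0
```

>>> jog_arm --rows '[[[0,0,0],[0,0,0]],[[0,0,0],[0,0,0]],[[0,0,0],[0,0,0]]]'

```text
t: 12.3
tool_pos: [0.4649, -0.3428, 0.162]
orientation: [-0.439, -3.11, 0.001]
force: [-0.2, 0.1, 0.7]
opening: 0.0382
gripper_force: 0.0
```

```bash
python3 -c "
from go import *
where('D');plan('D',-.0045,.001,.08);plan('D',-.0045,.001,.037)
from h import *
c=Cam('top'); AXb=AX['HB']
for lo,hi,n in(((5,170,90),(16,255,255),'or'),((22,150,120),(34,255,255),'ye')):
  for b in c.blobs(lo,hi,20):
    if 130<b[0][0]<270 and 170<b[0][1]<280: print(n,b[0].round(1),b[1])
i=c.img[170:280,130:260];a=cv2.resize(i,None,fx=4,fy=4,interpolation=cv2.INTER_CUBIC);cv2.imwrite('pics/p7.png',a[:,:,::-1])
"
```

```text
t 12.3 grasp in D [ -3.4  -0.3 181. ] F [-0.24 -0.    0.71] open 0.03824559389008312 grip 0.0
D shift [0.005, 0.007, 0.505] turn [-0.001, -0.0, 0.002]
D shift [0.005, 0.007, 0.72] turn [-0.001, -0.0, 0.002]
or [235.3 193.3] [232 189   7   9  48]
or [207.5 195.3] [204 191   7   9  46]
or [181.2 197.4] [178 193   7   9  51]
ye [233.8 238.3] [223 233  22  11 188]
ye [151.9 239. ] [142 234  21  11 190]
ye [206.5 240.2] [196 235  22  11 197]
ye [179.1 242.3] [169 237  21  11 194]
```

View pics/p7.png

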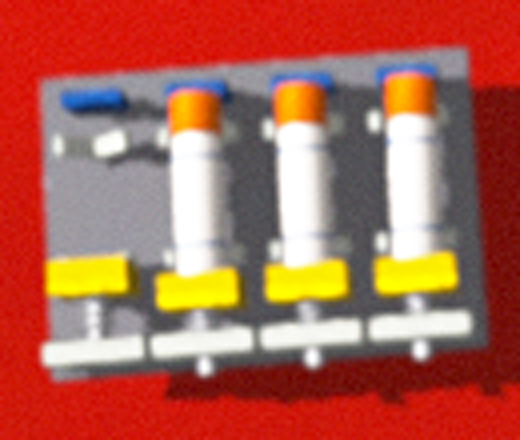

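The first tube sits like its neighbours: its cap at (235,193) and its cup at (234,238) line up with the other two. Now the second spare.

>>> jog_arm --rows '[[[0.005,0.007,0.12],[0,0,0]],[[0.005,0.007,0.25],[0,0,0]],[[0.005,0.007,0.38],[0,0,0]],[[0.005,0.007,0.48],[0,0,0]],[[0.005,0.007,0.5],[0,0,0]]]'

```text
t: 12.85
tool_pos: [0.4625, -0.3401, 0.059]
orientation: [-0.438, -3.106, -0.003]
force: [0.2, 0.2, 0.4]
opening: 0.0382
gripper_force: 0.0
```

>>> jog_arm --rows '[[[0,0,0.04],[0,0,0]],[[0,0,0.08],[0,0,0]],[[0,0,0.12],[0,0,0]],[[0,0,0.16],[0,0,0]],[[0,0,0.19],[0,0,0]]]'

```text
t: 13.35
tool_pos: [0.4632, -0.3422, 0.0226]
orientation: [-0.441, -3.109, 0.001]
force: [0.1, 0.1, 0.2]
opening: 0.0382
gripper_force: 0.0
```

>>> jog_arm --rows '[[[0,0,0.02],[0,0,0]],[[0,0,0.02],[0,0,0]],[[0,0,0.02],[0,0,0]]]'

```text
t: 13.65
tool_pos: [0.4633, -0.3423, 0.0193]
orientation: [-0.441, -3.109, 0.001]
force: [0.4, 0.2, -0.2]
opening: 0.0381
gripper_force: 0.0
```

```bash
python3 -c "
from go import *
where('D')"
```

```text
t 13.65 grasp in D [-5.1 -0.3 38.3] F [ 0.33  0.26 -0.24] open 0.03807654443638455 grip 0.0
```

>>> jog_arm --rows '[[[0,0,0.01],[0,0,0]],[[0,0,0.01],[0,0,0]]]'

```text
t: 13.85
tool_pos: [0.4634, -0.3423, 0.0173]
orientation: [-0.441, -3.109, 0.001]
force: [-0.2, 0.7, 0.0]
opening: 0.038
gripper_force: 0.0
```

>>> jog_arm --rows '[[[0,0,0],[0,0,0]],[[0,0,0],[0,0,0]],[[0,0,0],[0,0,0]],[[0,0,0],[0,0,0]],[[0,0,0],[0,0,0]]]' --hand 0.7 --squeeze 40

```text
t: 14.35
tool_pos: [0.4637, -0.3409, 0.0173]
orientation: [-0.441, -3.109, -0.003]
force: [2.4, 6.3, 3.9]
opening: 0.0269
gripper_force: 40.0
```

>>> jog_arm --rows '[[[0,0,-0.05],[0,0,0]],[[0,0,-0.2],[0,0,0]],[[0,0,-0.4],[0,0,0]],[[0,0,-0.6],[0,0,0]],[[0,0,-0.85],[0,0,0]]]'

```text
t: 14.85
tool_pos: [0.4625, -0.3417, 0.1879]
orientation: [-0.441, -3.107, -0.001]
force: [0.6, -0.7, -1.3]
opening: 0.0271
gripper_force: 40.0
```

```bash
python3 -c "
from go import *
where('D');where('HA');plan('HA',.034,0,.2);"
```

```text
t 14.85 grasp in D [-6.000e+00  2.000e-01  2.069e+02] F [ 0.78 -0.55 -1.33] open 0.027142490778885742 grip 39.98878061771393
t 14.85 grasp in HA [ -92.3 -554.3  206.9] F [ 0.52 -0.8  -1.33] open 0.027142490778885742 grip 39.98878061771393
HA shift [0.465, 2.804, 0.036] turn [0.0, -0.002, -0.247]
```

>>> jog_arm --rows '[[[0.04,0.2,0],[0,0,0]],[[0.08,0.44,0],[0,0,0]],[[0.12,0.68,0],[0,0,0]],[[0.155,0.92,0],[0,0,0]]]'

```text
t: 15.25
tool_pos: [0.4849, -0.1556, 0.1881]
orientation: [-0.443, -3.11, 0.002]
force: [1.0, -0.1, -0.7]
opening: 0.027
gripper_force: 40.0
```

>>> jog_arm --rows '[[[0.04,0.24,0],[0,0,0]],[[0.08,0.48,0],[0,0,0]],[[0.12,0.7,0],[0,0,0]],[[0.155,0.93,0],[0,0,0]]]'

```text
t: 15.65
tool_pos: [0.507, 0.032, 0.1881]
orientation: [0.442, 3.11, -0.001]
force: [0.8, 0.5, -1.1]
opening: 0.0269
gripper_force: 40.0
```

>>> jog_arm --rows '[[[0.04,0.24,0],[0,0,-0.08]],[[0.08,0.48,0],[0,0,-0.16]],[[0.12,0.7,0],[0,0,-0.247]],[[0.155,0.9,0],[0,0,-0.247]],[[0.155,0.93,0],[0,0,-0.247]]]'

```text
t: 16.15
tool_pos: [0.5287, 0.2218, 0.1877]
orientation: [0.173, -3.136, -0.002]
force: [-0.2, -0.9, -0.8]
opening: 0.0269
gripper_force: 40.0
```

>>> jog_arm --rows '[[[0,0,0],[0,0,0]],[[0,0,0],[0,0,0]],[[0,0,0],[0,0,0]],[[0,0,0],[0,0,0]]]'

```text
t: 16.55
tool_pos: [0.5291, 0.2164, 0.1872]
orientation: [0.163, -3.136, 0.0]
force: [0.3, 0.4, -0.2]
opening: 0.0269
gripper_force: 40.0
```

```bash
python3 -c "
from go import *
where('HA');plan('HA',.034,0,.16,20);plan('HA',.034,0,.113,20)"
```

```text
t 16.55 grasp in HA [ 33.1  -6.5 206.2] F [ 0.36  0.35 -0.16] open 0.026878496300349622 grip 39.9878203868866
HA shift [-0.037, 0.033, 0.225] turn [-0.0, -0.223, -0.001]
HA shift [-0.038, 0.033, 0.46] turn [-0.0, -0.223, -0.001]
```

>>> jog_arm --rows '[[[-0.01,0.01,0.06],[0,-0.06,0]],[[-0.02,0.02,0.12],[0,-0.12,0]],[[-0.03,0.033,0.18],[0,-0.18,0]],[[-0.037,0.033,0.22],[0,-0.223,0]],[[-0.037,0.033,0.22],[0,-0.223,0]]]'

```text
t: 17.05
tool_pos: [0.5325, 0.2236, 0.1399]
orientation: [-0.148, 2.793, 0.024]
force: [-0.5, -0.1, -1.2]
opening: 0.0271
gripper_force: 40.0
```

>>> jog_arm --rows '[[[0,0,0],[0,0,0]],[[0,0,0],[0,0,0]]]'

```text
t: 17.25
tool_pos: [0.5369, 0.225, 0.1448]
orientation: [-0.147, 2.788, 0.027]
force: [-0.4, -0.1, -0.7]
opening: 0.0273
gripper_force: 40.0
```

```bash
python3 -c "
from go import *
where('HA');plan('HA',.034,0,.113,20)"
```

```text
t 17.25 grasp in HA [ 35.2   1.2 162.6] F [-0.45 -0.03 -0.7 ] open 0.02731343240451112 grip 39.987144470214844
HA shift [0.091, -0.006, 0.231] turn [0.0, 0.0, -0.001]
```

>>> jog_arm --rows '[[[0.018,-0.006,0.05],[0,0,0]],[[0.036,-0.006,0.1],[0,0,0]],[[0.06,-0.006,0.15],[0,0,0]],[[0.08,-0.006,0.2],[0,0,0]],[[0.091,-0.006,0.23],[0,0,0]]]'

```text
t: 17.75
tool_pos: [0.5332, 0.2233, 0.0912]
orientation: [-0.148, 2.792, 0.025]
force: [-0.5, -0.0, -0.8]
opening: 0.0271
gripper_force: 40.0
```

>>> jog_arm --rows '[[[0,0,0],[0,0,0]],[[0,0,0],[0,0,0]],[[0,0,0],[0,0,0]]]'

```text
t: 18.05
tool_pos: [0.5347, 0.2239, 0.0943]
orientation: [-0.148, 2.788, 0.027]
force: [-0.4, 0.2, -0.5]
opening: 0.0273
gripper_force: 40.0
```

```bash
python3 -c "
from go import *
where('HA');plan('HA',.016,0,.112,20)"
```

```text
t 18.05 grasp in HA [ 33.    0.4 112.1] F [-0.4   0.28 -0.5 ] open 0.027267657141983707 grip 39.98719096183777
HA shift [0.08, -0.002, -0.029] turn [0.0, 0.0, -0.0]
```

Clear of contact. Next I slide under the roof.

>>> jog_arm --rows '[[[0.02,-0.002,-0.007],[0,0,0]],[[0.04,-0.002,-0.014],[0,0,0]],[[0.06,-0.002,-0.021],[0,0,0]],[[0.08,-0.002,-0.028],[0,0,0]],[[0.08,-0.002,-0.028],[0,0,0]]]'

```text
t: 18.55
tool_pos: [0.5168, 0.2215, 0.0933]
orientation: [-0.148, 2.789, 0.026]
force: [-0.6, -0.0, -1.0]
opening: 0.0271
gripper_force: 40.0
```

>>> jog_arm --rows '[[[0,0,0],[0,0,0]],[[0,0,0],[0,0,0]]]'

```text
t: 18.75
tool_pos: [0.5176, 0.2216, 0.0934]
orientation: [-0.148, 2.789, 0.026]
force: [0.3, 0.3, 0.0]
opening: 0.0271
gripper_force: 40.0
```

```bash
python3 -c "
from go import *
where('HA');plan('HA',.010,0,.109,18);plan('HA',.004,0,.106,15)
from h import *
c=Cam('side');cv2.imwrite('pics/p8.png',cv2.resize(c.img[100:220,220:340],None,fx=5,fy=5,interpolation=cv2.INTER_CUBIC)[:,:,::-1])"
```

```text
t 18.75 grasp in HA [ 1.570e+01 -1.000e-01  1.113e+02] F [0.3  0.24 0.  ] open 0.027111666467694556 grip 39.98723030090332
HA shift [0.034, 0.0, 0.001] turn [-0.0, 0.022, -0.0]
HA shift [0.072, 0.0, 0.005] turn [-0.0, 0.055, -0.0]
```

View pics/p8.png

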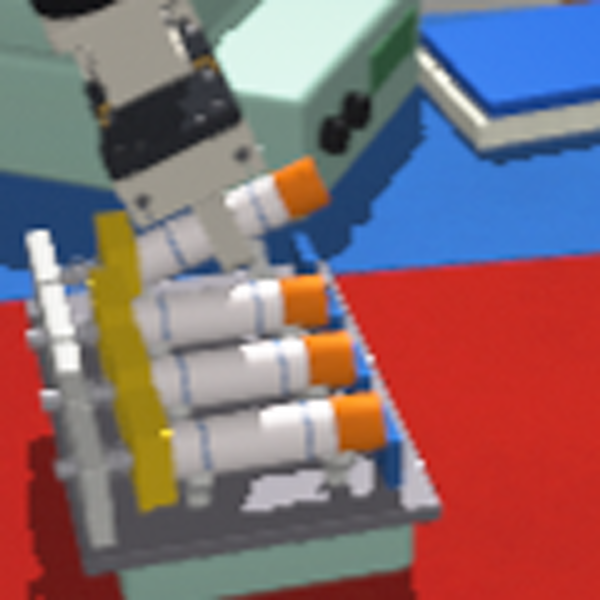

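Three tubes are seated. The fourth's plain end has entered at the far cup (crop (130,250)) with its cap up at (300,190) and no contact yet. I push on.

>>> jog_arm --rows '[[[0.017,0,0.001],[0,0.011,0]],[[0.034,0,0.001],[0,0.022,0]],[[0.053,0,0.003],[0,0.04,0]],[[0.072,0,0.005],[0,0.055,0]],[[0.072,0,0.005],[0,0.055,0]]]'

```text
t: 19.3
tool_pos: [0.5051, 0.2202, 0.0879]
orientation: [-0.152, 2.876, 0.021]
force: [3.6, 1.2, -0.8]
opening: 0.0269
gripper_force: 40.0
```

>>> jog_arm --rows '[[[0,0,0],[0,0,0]],[[0,0,0],[0,0,0]]]'

```text
t: 19.5
tool_pos: [0.5046, 0.2202, 0.0877]
orientation: [-0.153, 2.875, 0.02]
force: [4.0, 1.7, -1.0]
opening: 0.0269
gripper_force: 40.0
```

```bash
python3 -c "
from go import *
where('HA');plan('HA',-.001,0,.106,15)"
```

```text
t 19.5 grasp in HA [ 4.20e+00 -1.00e-01  1.06e+02] F [ 4.2   1.28 -0.98] open 0.0269267101397281 grip 39.986093044281006
HA shift [0.025, 0.0, -0.007] turn [-0.0, 0.001, -0.0]
```

>>> jog_arm --rows '[[[0.013,0,-0.003],[0,0,0]],[[0.026,0,-0.007],[0,0,0]],[[0.04,0,-0.011],[0,0,0]],[[0.04,0,-0.011],[0,0,0]],[[0.04,0,-0.011],[0,0,0]]]'

```text
t: 20.0
tool_pos: [0.4968, 0.2194, 0.0882]
orientation: [-0.153, 2.873, 0.021]
force: [7.0, 1.4, -0.7]
opening: 0.0269
gripper_force: 40.0
```

```bash
python3 -c "
from go import *
where('HA')
from plant import imaging
f=[]
for _ in range(4):
  imaging.read_camera('side'); f.append(robot.read_state()['force'])
print(np.mean(f,0))
plan('HA',-.007,0,.106,15)"
```

```text
t 20.0 grasp in HA [ -3.7  -0.  106.5] F [ 7.11  0.68 -0.75] open 0.0269026811358337 grip 39.98510956764221
[ 6.94605188  0.71408173 -1.20999233]
HA shift [0.017, 0.0, -0.002] turn [0.0, 0.002, -0.0]
```

>>> jog_arm --rows '[[[0.008,0,-0.002],[0,0,0]],[[0.008,0,-0.002],[0,0,0]],[[0.008,0,-0.002],[0,0,0]]]'

```text
t: 20.5
tool_pos: [0.4953, 0.2193, 0.0882]
orientation: [-0.153, 2.873, 0.021]
force: [7.7, 0.1, -1.2]
opening: 0.0272
gripper_force: 40.0
```

```bash
python3 -c "
from go import *
where('HA')
from plant import imaging
f=[]
for _ in range(6):
  imaging.read_camera('side'); f.append(robot.read_state()['force'])
print(np.mean(f,0))
for z,t in((.103,11),(.098,7),(.094,3),(.090,0)): plan('HA',-.0055,0,z,t)"
```

```text
t 20.5 grasp in HA [ -5.2  -0.  106.6] F [ 7.65 -0.72 -1.2 ] open 0.027222025071254354 grip 39.984914660453796
[ 7.29476351  0.87224537 -0.62977952]
HA shift [0.013, 0.0, 0.017] turn [0.0, 0.046, -0.0]
HA shift [0.026, 0.0, 0.04] turn [0.0, 0.091, -0.0]
HA shift [0.038, 0.0, 0.058] turn [0.0, 0.135, -0.0]
HA shift [0.048, 0.0, 0.076] turn [0.0, 0.168, -0.0]
```

>>> jog_arm --rows '[[[0.007,0,0.008],[0,0.023,0]],[[0.013,0,0.017],[0,0.046,0]],[[0.02,0,0.028],[0,0.068,0]],[[0.026,0,0.04],[0,0.091,0]],[[0.026,0,0.04],[0,0.091,0]]]'

```text
t: 21.3
tool_pos: [0.4929, 0.2189, 0.0789]
orientation: [-0.16, 3.017, 0.01]
force: [8.1, 1.2, -0.3]
opening: 0.0272
gripper_force: 40.0
```

```bash
python3 -c "
from go import *
where('HA')
plan('HA',-.0055,0,.094,3);plan('HA',-.0055,0,.090,0)"
```

```text
t 21.3 grasp in HA [-5.  -0.1 97.7] F [ 8.16  0.38 -0.32] open 0.027218988274706514 grip 39.989556670188904
HA shift [0.011, 0.0, 0.018] turn [0.0, 0.043, -0.0]
HA shift [0.019, 0.0, 0.037] turn [0.0, 0.077, -0.0]
```

>>> jog_arm --rows '[[[0.005,0,0.009],[0,0.022,0]],[[0.01,0,0.017],[0,0.043,0]],[[0.014,0,0.027],[0,0.06,0]],[[0.018,0,0.037],[0,0.077,0]],[[0.018,0,0.037],[0,0.077,0]]]'

```text
t: 21.8
tool_pos: [0.4909, 0.2197, 0.0728]
orientation: [-0.167, 3.135, 0.003]
force: [3.5, 3.6, 9.9]
opening: 0.0272
gripper_force: 40.0
```

```bash
python3 -c "
from go import *
where('HA')
from h import *
c=Cam('side');cv2.imwrite('pics/p9.png',cv2.resize(c.img[100:220,220:340],None,fx=5,fy=5,interpolation=cv2.INTER_CUBIC)[:,:,::-1])
for b in c.blobs((5,170,90),(16,255,255),30):
  if 240<b[0][0]<330 and b[0][1]<220: print(b[0].round(1),b[1])"
```

```text
t 21.8 grasp in HA [-4.6  0.8 91.8] F [3.88 3.22 9.89] open 0.027170160574313915 grip 39.991371631622314
[274.3 149.1] [270 145   9   9  68]
[280.3 160. ] [276 155   9  10  71]
[285.4 171.6] [281 167  10  10  82]
[291.4 184.3] [287 179  10  11  87]
```

The forces match the first insertion, and the fourth cap at (274,149) continues the row of seated caps. I release it.

>>> jog_arm --rows '[[[0,-0.003,-0.003],[0,0,0]],[[0,-0.003,-0.003],[0,0,0]],[[0,-0.003,-0.003],[0,0,0]],[[0,-0.003,-0.003],[0,0,0]],[[0,-0.003,-0.003],[0,0,0]]]' --hand 0.12

```text
t: 22.35
tool_pos: [0.4884, 0.2177, 0.0708]
orientation: [0.166, -3.135, 0.001]
force: [0.3, 0.1, 0.2]
opening: 0.041
gripper_force: 0.0
```

>>> jog_arm --rows '[[[0,0,-0.1],[0,0,0]],[[0,0,-0.25],[0,0,0]],[[0,0,-0.45],[0,0,0]],[[0,0,-0.65],[0,0,0]],[[0,0,-0.65],[0,0,0]]]'

```text
t: 22.85
tool_pos: [0.4924, 0.219, 0.2082]
orientation: [-0.166, 3.129, 0.004]
force: [0.2, 0.4, 1.3]
opening: 0.0412
gripper_force: 0.0
```

>>> jog_arm --rows '[[[0,0.25,-0.1],[0,0,0]],[[0,0.5,-0.2],[0,0,0]],[[0,0.75,-0.2],[0,0,0]],[[0,1,-0.2],[0,0,0]],[[0,1,-0.2],[0,0,0]]]'

```text
t: 23.35
tool_pos: [0.4659, 0.4213, 0.2398]
orientation: [0.173, -3.133, -0.001]
force: [0.1, 0.4, -1.0]
opening: 0.0409
gripper_force: 0.0
```

>>> jog_arm --rows '[[[0,0,0],[0,0,0]],[[0,0,0],[0,0,0]],[[0,0,0],[0,0,0]],[[0,0,0],[0,0,0]],[[0,0,0],[0,0,0]]]'

```text
t: 23.85
tool_pos: [0.4685, 0.4158, 0.2416]
orientation: [0.164, -3.136, -0.0]
force: [0.1, -0.1, -0.7]
opening: 0.0408
gripper_force: 0.0
```

```bash
python3 -c "
from go import *
where('HA')
from h import *
c=Cam('side');d=Cam('top')
for q in(c,d):
  for lo,hi,n in(((5,170,90),(16,255,255),'or'),((22,150,120),(34,255,255),'ye')):
    for b in q.blobs(lo,hi,20):
      if 130<b[0][0]<430 and 120<b[0][1]<360: print(q.n,n,b[0].round(1),b[1])
a=cv2.resize(c.img[100:220,220:340],(400,400),interpolation=cv2.INTER_CUBIC);b=cv2.resize(d.img[165:285,130:250],(400,400),interpolation=cv2.INTER_CUBIC)
cv2.imwrite('pics/p10.png',np.hstack([a,b])[:,:,::-1])"
```

```text
t 23.85 grasp in HA [ -6.  198.3 260.6] F [ 0.09 -0.1  -0.7 ] open 0.04079954184925003 grip 0.0
side or [275.8 148.8] [272 144   8  10  67]
side or [280.3 160. ] [276 155   9  10  71]
side or [285.4 171.6] [281 167  10  10  82]
side or [291.4 184.2] [287 179  10  11  87]
side or [378.8 204.7] [368 197  23  15 210]
side or [375.9 227.7] [364 224  25   7  80]
side or [299.6 296.8] [293 290  14  14 156]
side or [268.2 316.5] [250 309  36  16 371]
side ye [244.8 172.7] [235 143  20  59 458]
top or [232.9 193.2] [226 189  13  10  78]
top or [206.8 195.2] [202 191   9   9  58]
top or [180.8 197.3] [176 193   9  10  62]
top or [153.5 199.4] [147 195  12  10  75]
top or [359.5 210. ] [353 205  13  13  95]
top or [373.6 239.3] [366 225  16  29 267]
top ye [233.8 237.9] [224 233  20  10 159]
top ye [206.  239.9] [197 235  19  10 153]
top ye [179.1 242. ] [170 237  19  10 152]
top ye [151.8 244.1] [143 240  19   9 147]
```

View pics/p10.png

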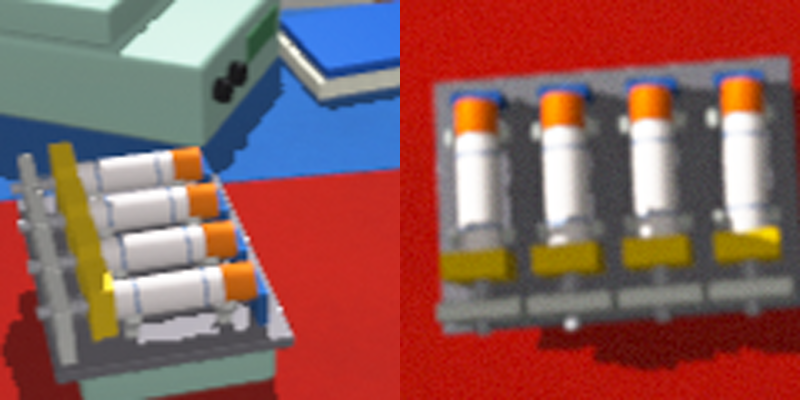

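All four tubes lie alike. In the top view the caps are in line from (153,199) to (233,193) and the cups from (152,244) to (234,238). The leftover spare's cap, at (359,210), hasn't moved. I hand the job in.

```bash
python3 -c "
from plant import robot
print(robot.close_job())"
```

```text
the job is handed in; nothing more can be done
None
```

I fitted two spares into the two empty (outer) holders, caps at the blue stops and in line with the tubes already there; the job was handed in at about 24 s, and I was not shown a verdict.

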